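Gauge a spare drip-stand tube in the bench caliper

ROBOT

A 6-joint arm with a two-finger parallel gripper is mounted at the origin on the work surface. World frame = base frame: x ahead of the robot, y to its left, z up, the work surface at z = 0. Lengths are in m, angles in degrees, forces in N, time in s.
With the tool pointing down it reaches from about 0.4 to 0.825 m from the base axis. Payload 7 kg.
Tool frame: the origin (TCP) lies between the finger pads; the fingertips stand 19 mm ahead of it and the grasp point (between the pads) is the TCP; x points along the fingers, y is the direction in which the jaws open and shut, and the axes are right-handed (so a half turn about x gives the same grasp; the last joint's range is limited). The gripper opens to 88 mm and grips with 3 to 60 N. Pads are 19 mm wide; open, the fingers measure 130 mm over their backs; the gripper's body (78 mm by 193 mm) begins 47 mm behind the grasp point.
Start: joints at [85.434, 20.546, 0.682, 0, -70.136, -16.507], TCP at [0.243, 0.63, 0.246] pointing down, gripper open.
Joint ranges: [-176.03, 176.03], [-82.01, 121.73], [-58.28, 71.71], [-173.87, 95.51], [-174.79, -0.11], [-173.66, 173.66]. Speed limits (degrees/s): [136.94, 136.94, 172.46, 180, 180, 180].

INTERFACE

Orientations are given as [roll, pitch, yaw] about the fixed x, y, z axes, in that order (R = Rz(yaw) Ry(pitch) Rx(roll)).
In Python, from plant import * gives the robot as it stands.
- The arm moves only by the tool step_arm, never from a script. Its argument "steps" is a list of rows, each a list of 2 entries, a list of its own where there are three numbers: the shift along the tool's x, y, z in units of 0.02 m (1.0 is 0.02 m), then the turn about the tool's x in units of 6 degrees (1.0 is 6 degrees). A call has 1 to 20 rows; each row shifts and turns the commanded pose from where the row before left it, along the tool's axes as they then stand; what a row does not reach is not made up. A row lasts 1/12 s, in which the tool goes at most 41.7 mm and 7.16 degrees, less where a joint would pass 70% of its speed; a pose out of reach is approached as far as the arm can. A call with a number of a shift or a turn outside -1 to 1 is refused whole. A call with a gripper value outside its range is refused whole. "fingers" is the closure, from 0 (fully open) to 1 (shut), set as the call begins (left out, the last holds). The fingers move at their own pace and stop on an object; "grip_force" is the grip in N (left out, the last holds). Time passes only in rows, so rows that do not move let the fingers close. It gives the time, the measured TCP pose, the force and the opening at its end, in the units of the state.
- get_state(): the state, without advancing time (a new reading comes with each control period).
- capture(name): name is "side" or "top" or "wrist"; returns the picture (384x512x3 uint8, blue, green, red); there is no depth.
- camera_model(name): a dict with "intrinsics" (3x3 intrinsics, pixels), "rvec" (rotation vector, rad) and "tvec" (3), from world to camera coordinates, as OpenCV has them. Camera axes: x right, y down, z forward; pixel columns grow to the right and rows downward; lengths in m; the calibration is good to about 2 mm. The wrist camera is an equidistant fisheye: a pixel r from the principal point sees the ray r / f radians off the axis. A picture is of the moment at which its call begins: read the wrist's pose just before it. camera_model takes no time and is no camera call; for the wrist camera it gives the pose at the moment of the call.
- close_job(): hands the job in, once; it reports no verdict.
The state is a dict: "time_s": time; "joints": joint angles; "qd": joint speeds; "joint_torque": joint torques, N m; "tcp_pos": TCP position; "eef_rot": TCP orientation; "contact_force": force on the tool from outside, world axes, zero at the start; "moment": the same for the moment, N m; "gripper_width": finger opening in m.
Only numpy, scipy, OpenCV 4.12 (cv2) and the standard library are available. Lean on these libraries where they do the work, as an engineer would, in place of code of your own. Each camera call takes 0.05 s, during which the arm holds its last target.

TASK

Take the blue-plugged tube out of the steel tray and stand it upright on the caliper's white patch, between the open jaws, and let go of it. Then slide the caliper's jaw (the one with the orange knob) gently onto the tube until the tube is lightly nipped between both jaws with no gap on either side, so its size can be read; press with no more than a few newtons, so that the sliding jaw does not tilt. Let go, leaving the tube nipped, and leave the other tubes, the bottle and the bowl alone.

Things in the scene. Friction and masses are not known exactly. Their poses are not given: they have to be found in the camera images.
- blue_center (a point): Centre of the loose aluminium tube with the blue end plug and blue band at its top: the tube to gauge. Upright, round, 80 mm tall (this point 40 mm above its foot), 100 to 210 g. Its diameter is somewhere from 24 to 38 mm: that is what is to be gauged. It stands in the tray, on a floor 3 mm above the table.
- red_center (a point): Centre of the thinner tube with the red plug, 80 mm tall, under 36 mm across; stands in the same tray. Leave alone.
- black_center (a point): Centre of the tube with the black plug, 80 mm tall, under 36 mm across; stands in the same tray. Leave alone.
- tray: Fixed low steel tray, 120 mm (its x) by 290 mm (its y), rim 10 mm high; origin at the centre of its underside. The three tubes stand in a row along its y axis about 90 mm apart, in any order.
- caliper: Bench caliper, fixed to the table: grey base plate 160 (x) by 200 (y) by 8 mm, origin at the centre of its underside. A measuring beam runs along its y axis at x = +50 mm (top 24 mm up). Two steel jaws reach from the beam towards its -x, from x = +40 to x = -45 mm, between 10 and 30 mm above the table. A white patch on the plate (x from -33 to +3 mm, y from -50 to +26 mm) shows where the tube stands; its middle line is x = -15 mm.
- anvil: The caliper's fixed jaw, 14 mm thick; origin at caliper (0, -57, 0) mm, axes as the caliper's. Its flat measuring face looks to the caliper's +y and lies at y = -50 mm.
- anvil_face (a point): Point on the fixed jaw's measuring face, 20 mm up, at caliper x = -15 mm. Axes as the caliper's.
- jaw: The caliper's sliding jaw, 14 mm thick; its origin lies under the knob's axis at table height, axes as the caliper's when it is not tilted. Its measuring face looks to the caliper's -y, 7 mm from its origin. It closes by sliding along the caliper's -y; it starts with the gap between the faces at 60 to 80 mm. It has springy play: pressed on at the middle of the patch, 65 mm from the beam, it tilts about the vertical by about 0.0011 rad per newton (about 0.5 degrees at 8 N).
- jaw_face (a point): Point on the sliding jaw's measuring face, 20 mm up, opposite anvil_face.
- knob (a point): Grip point on the orange knob of the sliding carriage: an upright cylinder 18 mm across, from 32 to 72 mm above the table, this point 55 mm up on its axis, on the beam (caliper x = +50 mm). The black carriage under it is 34 mm square and tops out at 32 mm. It moves with the sliding jaw, on the same line across as the jaw's origin. It slides with a dry drag of about 2.5 N plus 4 N per m/s, and stays where it is left; so the nip kept after letting go is at most about 2.5 N.
- bottle: Brown bottle, 52 mm across, 130 mm tall, origin at the centre of its foot. Leave alone.
- bowl: Steel bowl, 110 mm across, 45 mm tall, origin at the centre of its foot. Leave alone.
Things that resemble listed ones, but are neither listed nor needed, are in the scene too. What is shaped like the part that bears blue_center but pink or yellow is not meant.

How it is judged:
By the outcome, as a careful person would: the job done as asked, in the order asked, and still so for the second after the job is handed in, with the robot touching nothing.
It also fails if it takes over 54 s, if anything falls off the work surface, if the arm or the gripper's body presses on something with over 40 N, if the wrist force passes 120 N, or if a joint passes its speed limit or range.

## Working session

There is one attempt and no reset: what is moved stays moved. The work goes in short steps, Python scripts to look and compute and a tool call to move; the robot and the scene stay as the last step left them, time stands still between calls to the robot, and variables do not carry over. Pictures are saved under pics/ and viewed, and the job is handed in when it is done.

Besides the shell and the picture viewer there is one more tool, called after "Call:" as a command line: name --argument value ..., lists and objects as JSON in quotes. step_arm: Moves the arm, as the interface text tells. Its arguments: {"type":"object","properties":{"steps":{"type":"array","items":{"type":"array"}},"fingers":{"type":"number"},"grip_force":{"type":"number"}},"required":["steps"]}

```bash
mkdir -p pics; ls; python3 - <<'E'
from plant import *
import cv2
print(get_state())
for n in("side","top","wrist"):
    print(n,camera_model(n)); cv2.imwrite(f"pics/{n}0.png",capture(n))
E
```

```text
pics
{'time_s': 0.0, 'joints': array([ 8.54316514e+01,  2.05925380e+01,  6.36950735e-01, -1.64408422e-02,
       -7.01358702e+01, -1.65064820e+01]), 'qd': array([-0.02918105,  0.02669556, -0.00392075,  0.05728531, -0.00719895,
        0.03381218]), 'joint_torque': array([ 6.01464103e-05, -5.82714379e+01,  2.93054491e+01,  6.99716941e+00,
        6.95739698e-03, -1.40613656e-04]), 'tcp_pos': array([0.24260793, 0.6294434 , 0.24464591]), 'eef_rot': array([  96.91580325,   89.90724534, -104.16462611]), 'contact_force': array([ 0.00300756, -0.23851649,  0.13107714]), 'moment': array([-0.00241804, -0.03573879,  0.03077169]), 'gripper_width': 0.0875946159999613}
side {'intrinsics': array([[350.01593649,   0.        , 257.50668416],
       [  0.        , 350.01593649, 189.29075827],
       [  0.        ,   0.        ,   1.        ]]), 'rvec': array([ 2.04758699, -0.71338694,  0.4142585 ]), 'tvec': array([-0.42567248,  0.20097661,  0.84058787])}
top {'intrinsics': array([[387.64940309,   0.        , 258.49332215],
       [  0.        , 387.64940309, 195.01861655],
       [  0.        ,   0.        ,   1.        ]]), 'rvec': array([ 2.16609839, -2.17529375,  0.10920241]), 'tvec': array([-0.04820253,  0.52108239,  1.12071538])}
wrist {'intrinsics': array([[297.31863964,   0.        , 257.02059224],
       [  0.        , 297.31863964, 194.82776911],
       [  0.        ,   0.        ,   1.        ]]), 'rvec': array([-1.68317321,  2.45627725,  0.31747586]), 'tvec': array([ 0.67473016, -0.03309329,  0.39006195])}
```

View pics/side0.png

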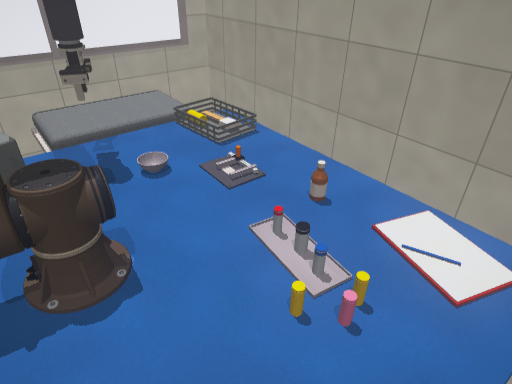

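View pics/top0.png

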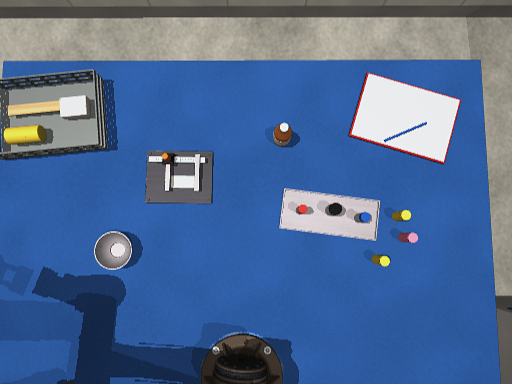

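View pics/wrist0.png

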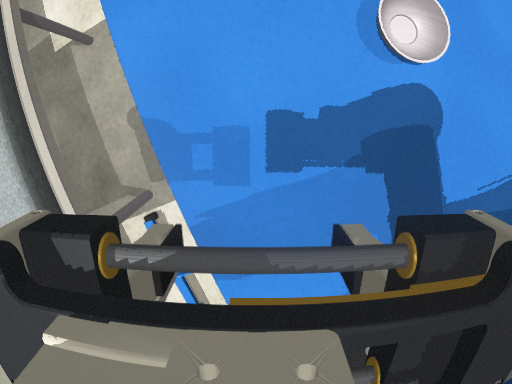

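```bash
cat > h.py <<'E'
from plant import *
import cv2, numpy as np
from scipy.spatial.transform import Rotation as Ro
def ray(n,uv,m=None):
    m=m or camera_model(n); K=m["intrinsics"]; R=cv2.Rodrigues(m["rvec"])[0]; c=-R.T@m["tvec"]
    d=np.array([(uv[0]-K[0,2])/K[0,0],(uv[1]-K[1,2])/K[1,1],1.0])
    if n=="wrist":
        r=np.hypot(d[0],d[1]); s=np.sin(r)/r if r>1e-9 else 1; d=np.array([d[0]*s,d[1]*s,np.cos(r)])
    return c,R.T@(d/np.linalg.norm(d))
def onz(n,uv,z,m=None):
    c,d=ray(n,uv,m); return c+d*(z-c[2])/d[2]
def proj(n,p,m=None):
    m=m or camera_model(n); K=m["intrinsics"]; q=cv2.Rodrigues(m["rvec"])[0]@np.asarray(p,float)+m["tvec"]
    if n=="wrist":
        h=np.hypot(q[0],q[1]); t=np.arctan2(h,q[2]); a=q[:2]/h*t
    else: a=q[:2]/q[2]
    return np.array([a[0]*K[0,0]+K[0,2],a[1]*K[1,1]+K[1,2]])
def two(n1,u1,n2,u2):
    c1,d1=ray(n1,u1);c2,d2=ray(n2,u2)
    s=np.linalg.lstsq(np.c_[d1,-d2],c2-c1,rcond=None)[0]
    a,b=c1+s[0]*d1,c2+s[1]*d2; return (a+b)/2,np.linalg.norm(a-b)
def blobs(im,lo,hi,amin=8):
    h=cv2.cvtColor(im,cv2.COLOR_BGR2HSV); m=cv2.inRange(h,np.array(lo),np.array(hi))
    n,l,s,c=cv2.connectedComponentsWithStats(m)
    return [(c[i].round(1),s[i].tolist()) for i in range(1,n) if s[i,4]>=amin]
E
python3 - <<'E'
from h import *
t=cv2.imread("pics/top0.png"); s=cv2.imread("pics/side0.png")
for n,im,(x,y,w,h),k in(("top",t,(140,145,80,65),8),("top2",t,(275,180,160,95),5),("side",s,(190,140,90,50),8),("side2",s,(240,190,150,145),5)):
    cv2.imwrite(f"pics/{n}_crop.png",cv2.resize(im[y:y+h,x:x+w],None,fx=k,fy=k,interpolation=cv2.INTER_CUBIC))
E
```

```text
(no output)
```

View pics/top_crop.png

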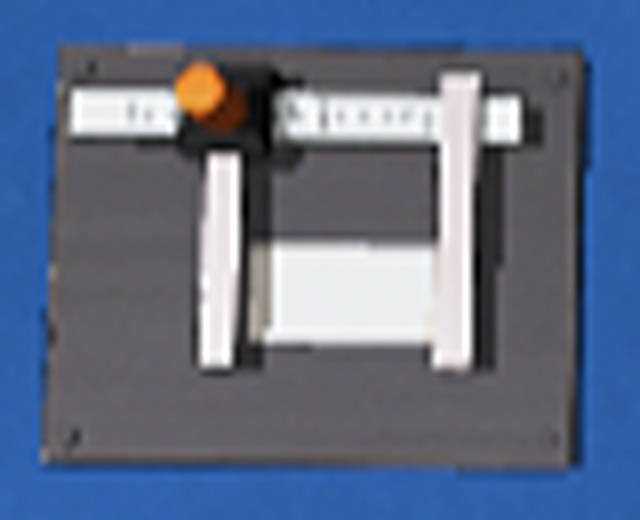

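View pics/top2_crop.png

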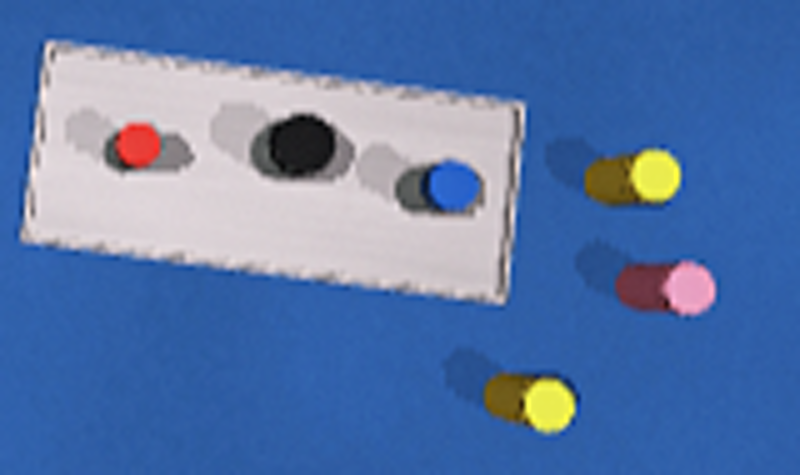

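View pics/side_crop.png

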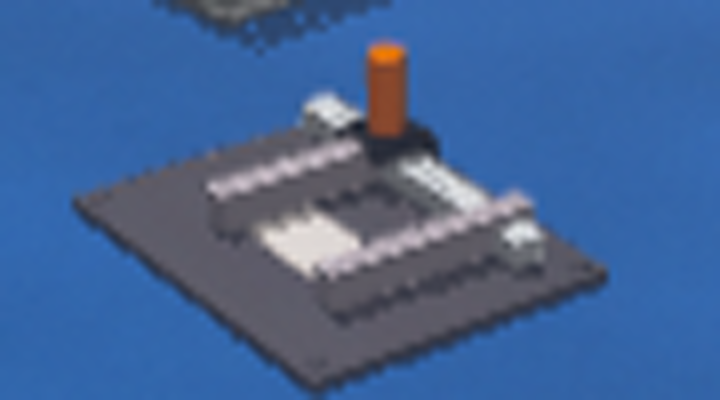

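View pics/side2_crop.png

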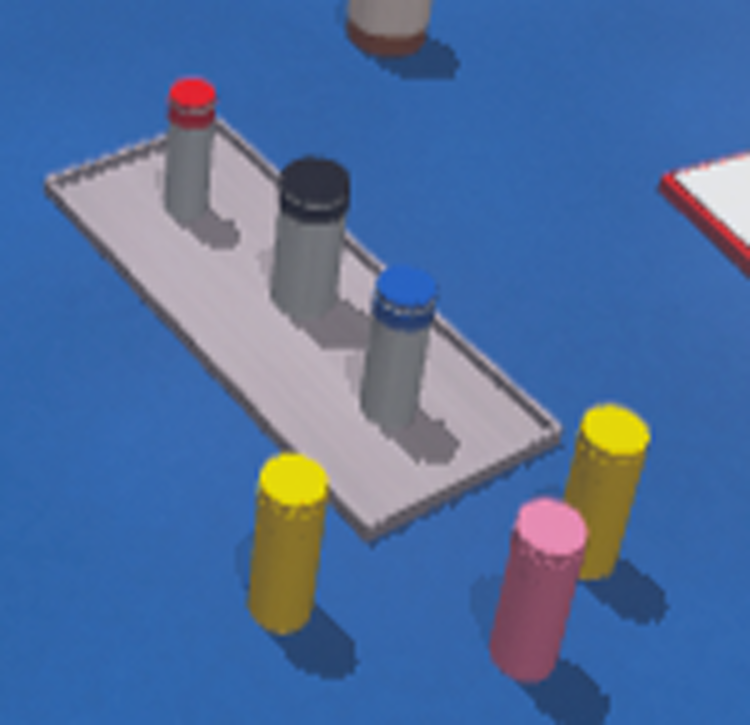

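```bash
python3 - <<'E'
from h import *
np.set_printoptions(precision=4,suppress=True)
c2=lambda x,y,k,x0,y0:((x+.5)/k-.5+x0,(y+.5)/k-.5+y0)
B=c2(453,186,5,275,180); Bs=c2(407,285,5,240,190)
print("blue",onz("top",B,.083),two("top",B,"side",Bs), "diam",np.linalg.norm(onz("top",c2(426,186,5,275,180),.083)-onz("top",c2(480,186,5,275,180),.083)))
K=c2(201,88,8,140,145)
print("knob",onz("top",K,.072))
cor=[(60,45),(582,52),(575,466),(42,462)]
P=[onz("top",c2(*q,8,140,145),.008) for q in cor]; print(np.array(P))
for a in range(4): print(np.linalg.norm(P[a]-P[(a+1)%4]))
print("centre",np.mean(P,0))
for q in [(443,243),(432,345),(266,345),(272,240)]: print("patch",onz("top",c2(*q,8,140,145),.009))
# jaw tops z=.03
for n,q in dict(jaw_tr=(242,152),jaw_br=(234,366),jaw_tl=(208,152),jaw_bl=(198,366),an_tl=(442,75),an_tr=(480,75),an_bl=(432,368),an_br=(472,368)).items(): print(n,onz("top",c2(*q,8,140,145),.03))
E
```

```text
blue [ 0.4527 -0.3483  0.083 ] (array([ 0.453 , -0.3489,  0.0818]), np.float64(0.0005617097832868983)) diam 0.030193456726890146
knob [0.6311 0.2181 0.072 ]
[[0.661  0.2877 0.008 ]
 [0.6575 0.0893 0.008 ]
 [0.4998 0.0908 0.008 ]
 [0.5021 0.2905 0.008 ]]
0.1983505521825678
0.15773671831184458
0.19978575089294506
0.15893160376572987
centre [0.5801 0.1896 0.008 ]
patch [0.5843 0.1411 0.009 ]
patch [0.5456 0.1448 0.009 ]
patch [0.5458 0.2072 0.009 ]
patch [0.5857 0.2056 0.009 ]
jaw_tr [0.6155 0.2127 0.03  ]
jaw_br [0.5355 0.2142 0.03  ]
jaw_tl [0.6156 0.2253 0.03  ]
jaw_bl [0.5356 0.2274 0.03  ]
an_tl [0.6443 0.1388 0.03  ]
an_tr [0.6442 0.1246 0.03  ]
an_bl [0.5345 0.1411 0.03  ]
an_br [0.5344 0.1264 0.03  ]
```

```bash
cat >> h.py <<'E'
def RT(s=None):
    s=s or get_state(); return Ro.from_euler("xyz",s["eef_rot"],degrees=True).as_matrix()
def plan(target,yaw_y=None):
    """units to target world pos in current tool axes; turn needed so that tool y points at angle yaw_y (mod 180)"""
    s=get_state();R=RT(s); p=s["tcp_pos"]; d=np.array(target)-p
    a=np.degrees(np.arctan2(R[1,1],R[0,1]))
    print("t",s["time_s"],"tcp",p.round(4),"tool y ang",a.round(2),"x axis",R[:,0].round(3),"w",round(s["gripper_width"],4),"F",s["contact_force"].round(2),"j",s["joints"].round(1))
    print("shift units(tool)",(R.T@d/0.02).round(3))
    if yaw_y is not None:
        t=(yaw_y-a+90)%180-90; print("world turn",t.round(2),"=> tool-x turn units",(t*np.sign(R[2,0])/6).round(3))
E
python3 - <<'E'
from h import *
print(RT().round(3))
plan((.4527,-.3483,.2),0)
E
```

```text
[[-0.    -0.36  -0.933]
 [-0.001 -0.933  0.36 ]
 [-1.     0.001 -0.   ]]
t 0.15 tcp [0.2426 0.6295 0.2448] tool y ang -111.08 x axis [-0.    -0.001 -1.   ] w 0.0878 F [-0.76 -0.42 -0.08] j [ 85.4  20.6   0.6  -0.  -70.1 -16.5]
shift units(tool) [  2.299  41.839 -27.385]
world turn -68.92 => tool-x turn units 11.487
```

Call:
step_arm --steps '[[[0, 0.65, -1], 0], [[0, 0.65, -1], 0], [[0, 0.65, -1], 0], [[0, 0.65, -1], 0], [[0, 0.65, -1], 0], [[0, 0.65, -1], 0], [[0, 0.65, -1], 0], [[0, 0.65, -1], 0], [[0, 0.65, -1], 0], [[0, 0.65, -1], 0], [[0, 0.65, -1], 0], [[0, 0.65, -1], 0], [[0, 0.65, -1], 0], [[0, 0.65, -1], 0], [[0, 0.65, -1], 0], [[0, 0.65, -1], 0], [[0, 0.65, -1], 0], [[0, 0.65, -1], 0], [[0, 0.65, -1], 0], [[0, 0.65, -1], 0]]' --fingers 0

```text
time_s: 1.82
tcp_pos: [0.5229, 0.2423, 0.2454]
eef_rot: [44.5, 90.0, -156.5]
contact_force: [0.1, -0.4, 0.6]
gripper_width: 0.0876
```

```bash
python3 - <<'E'
from h import *
m=camera_model("wrist"); im=capture("wrist"); cv2.imwrite("pics/w1.png",im); np.save("w1.npy",m,allow_pickle=True)
plan((.4527,-.3483,.2),173)
for p in [(.58,.19,.008),(.6311,.2181,.072),(.5643,.1399,.02)]: print(proj("wrist",p,m))
E
```

```text
t 1.8667 tcp [0.5244 0.2398 0.2453] tool y ang -111.14 x axis [-0.    -0.001 -1.   ] w 0.0879 F [ 1.62 -2.08  1.7 ] j [ 44.   11.4 -12.1   0.  -66.6  24.8]
shift units(tool) [ 2.303 28.715 -7.259]
world turn -75.86 => tool-x turn units 12.644
[279.80875909 115.2244018 ]
[241.58893565  79.17199538]
[322.75254987 113.51952887]
```

View pics/w1.png

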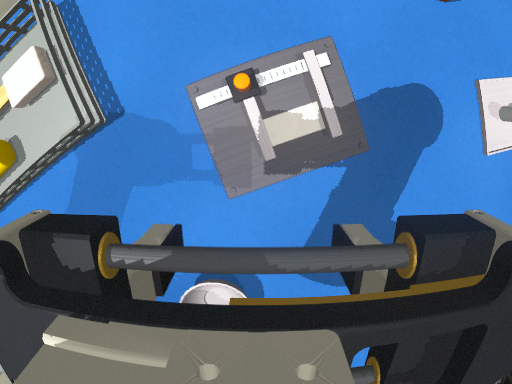

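Call:
step_arm --steps '[[[0, 0, 0], 1], [[0, 0, 0], 1], [[0, 0, 0], 1], [[0, 0, 0], 1], [[0, 0, 0], 1], [[0, 0, 0], 1], [[0, 0, 0], 1], [[0, 0, 0], 1], [[0, 0, 0], 1], [[0, 0, 0], 1], [[0, 0, 0], 1], [[0, 0, 0], 1], [[0, 0, 0], 0.65]]'

```text
time_s: 2.95
tcp_pos: [0.5223, 0.2433, 0.2453]
eef_rot: [124.7, 90.0, -152.6]
contact_force: [-0.0, 0.8, 0.4]
gripper_width: 0.0877
```

```bash
python3 - <<'E'
from h import *
plan((.4527,-.3483,.2),173)
E
```

```text
t 2.95 tcp [0.5223 0.2433 0.2453] tool y ang 172.7 x axis [-0. -0. -1.] w 0.0877 F [-0.04  0.78  0.38] j [ 44.4  11.3 -12.1  -0.  -66.6 -51.7]
shift units(tool) [  2.274  -0.309 -29.783]
world turn 0.3 => tool-x turn units -0.05
```

Call:
step_arm --steps '[[[0, 0, -1], 0], [[0, 0, -1], 0], [[0, 0, -1], 0], [[0, 0, -1], 0], [[0, 0, -1], 0], [[0, 0, -1], 0], [[0, 0, -1], 0], [[0, 0, -1], 0], [[0, 0, -1], 0], [[0, 0, -1], 0], [[0, 0, -1], 0], [[0, 0, -1], 0], [[0, 0, -1], 0], [[0, 0, -1], 0], [[0, 0, -1], 0], [[0, 0, -1], 0], [[0, 0, -1], 0], [[0, 0, -1], 0], [[0, 0, -1], 0], [[0, 0, -1], 0]]'

```text
time_s: 4.62
tcp_pos: [0.4726, -0.1554, 0.2457]
eef_rot: [-44.3, 90.0, 38.8]
contact_force: [-0.1, -0.5, -0.5]
gripper_width: 0.0876
```

Call:
step_arm --steps '[[[0.1, 0, -1], 0], [[0.25, 0, -1], 0], [[0.25, 0, -1], 0], [[0.25, 0, -0.8], 0], [[0.25, 0, -0.6], 0], [[0.25, 0, -0.4], 0], [[0.2, 0, -0.2], 0], [[0, 0, 0], 0], [[0, 0, 0], 0]]'

```text
time_s: 5.37
tcp_pos: [0.4616, -0.2528, 0.2144]
eef_rot: [80.2, 90.0, 163.3]
contact_force: [0.5, -0.5, 0.3]
gripper_width: 0.0877
```

```bash
python3 - <<'E'
from h import *
m=camera_model("wrist"); plan((.4527,-.3483,.2),173)
im=capture("wrist"); cv2.imwrite("pics/w2.png",im); 
for p in [(.4527,-.3483,.083),(.4527,-.3483,.003)]: print(proj("wrist",p,m))
cv2.imwrite("pics/s2.png",capture("side"))
E
```

```text
t 5.3667 tcp [ 0.4616 -0.2528  0.2144] tool y ang 173.02 x axis [-0.  0. -1.] w 0.0877 F [ 0.5  -0.49  0.27] j [ -7.3   7.9 -20.6  -0.  -61.5   0.4]
shift units(tool) [ 0.718 -0.141 -4.796]
world turn -0.02 => tool-x turn units 0.004
[253.80797817  87.60214571]
[254.57734959  94.44869459]
```

View pics/w2.png

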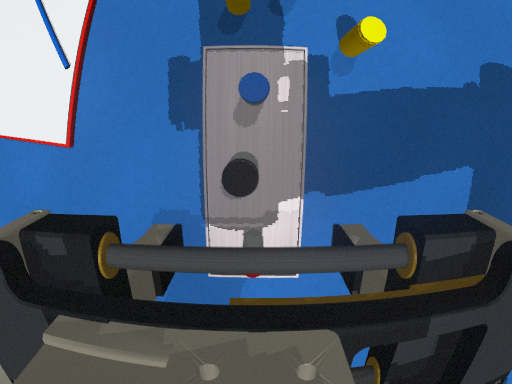

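View pics/s2.png

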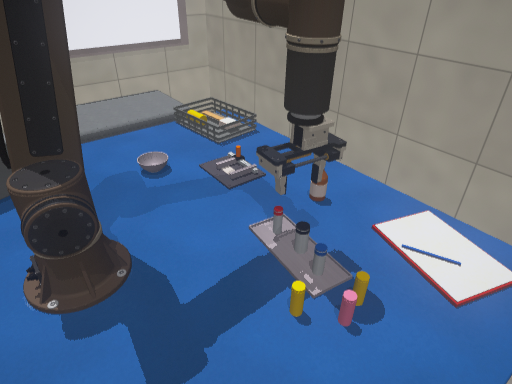

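Call:
step_arm --steps '[[[0, -0.14, -0.8], 0], [[0.1, 0, -1], 0], [[0.2, 0, -1], 0], [[0.2, 0, -1], 0], [[0.2, 0, -0.7], 0], [[0, 0, -0.3], 0], [[0, 0, 0], 0], [[0, 0, 0], 0]]'

```text
time_s: 6.13
tcp_pos: [0.4532, -0.3481, 0.2008]
eef_rot: [-90.3, 90.0, -7.3]
contact_force: [1.3, 0.5, -0.4]
gripper_width: 0.0877
```

```bash
python3 - <<'E'
from h import *
plan((.4527,-.3485,.058),173)
m=camera_model("wrist"); im=capture("wrist"); cv2.imwrite("pics/w3.png",im); 
print(proj("wrist",(.4527,-.3483,.083),m))
E
```

```text
t 6.1333 tcp [ 0.4532 -0.3481  0.2008] tool y ang 173.03 x axis [ 0. -0. -1.] w 0.0877 F [ 1.28  0.45 -0.44] j [-17.9  12.8 -16.3  -0.  -60.9  11. ]
shift units(tool) [ 7.142  0.023 -0.021]
world turn -0.03 => tool-x turn units 0.005
[257.63316334 194.61028703]
```

View pics/w3.png

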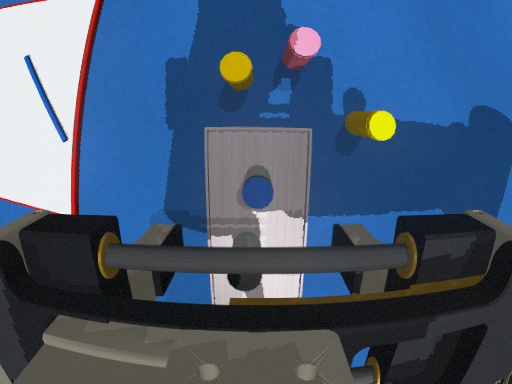

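Call:
step_arm --steps '[[[0.5, 0, -0.06], 0], [[1, 0, 0], 0], [[1, 0, 0], 0], [[1, 0, 0], 0], [[1, 0, 0], 0], [[0.8, 0, 0], 0], [[0.7, 0, 0], 0], [[0.6, 0, 0], 0], [[0.35, 0, 0], 0], [[0.2, 0, 0], 0], [[0, 0, 0], 0], [[0, 0, 0], 0]]'

```text
time_s: 7.18
tcp_pos: [0.4531, -0.3496, 0.0579]
eef_rot: [-121.1, 90.0, -38.0]
contact_force: [0.4, -0.7, 1.3]
gripper_width: 0.0871
```

Call:
step_arm --steps '[[[0, 0, 0], 0], [[0, 0, 0], 0], [[0, 0, 0], 0], [[0, 0, 0], 0], [[0, 0, 0], 0], [[0, 0, 0], 0], [[0, 0, 0], 0], [[0, 0, 0], 0]]' --fingers 1 --grip_force 15

```text
time_s: 7.85
tcp_pos: [0.4527, -0.3497, 0.0576]
eef_rot: [27.6, 90.0, 110.7]
contact_force: [0.4, 0.1, -0.1]
gripper_width: 0.0397
```

Call:
step_arm --steps '[[[0, 0, 0], 0], [[0, 0, 0], 0], [[0, 0, 0], 0], [[0, 0, 0], 0]]'

```text
time_s: 8.18
tcp_pos: [0.4528, -0.3497, 0.0575]
eef_rot: [-162.3, 90.0, -79.3]
contact_force: [-0.2, -0.2, -0.1]
gripper_width: 0.0282
```

```bash
python3 - <<'E'
from h import *
plan((.4527,-.3485,.058),173)
cv2.imwrite("pics/s4.png",cv2.resize(capture("side")[150:350,200:400],None,fx=3,fy=3))
E
```

```text
t 8.1833 tcp [ 0.4528 -0.3497  0.0575] tool y ang 173.03 x axis [ 0. -0. -1.] w 0.0282 F [-0.23 -0.18 -0.12] j [-18.1  21.9 -25.4   0.  -42.7  11.1]
shift units(tool) [-0.023  0.011  0.062]
world turn -0.03 => tool-x turn units 0.005
```

View pics/s4.png

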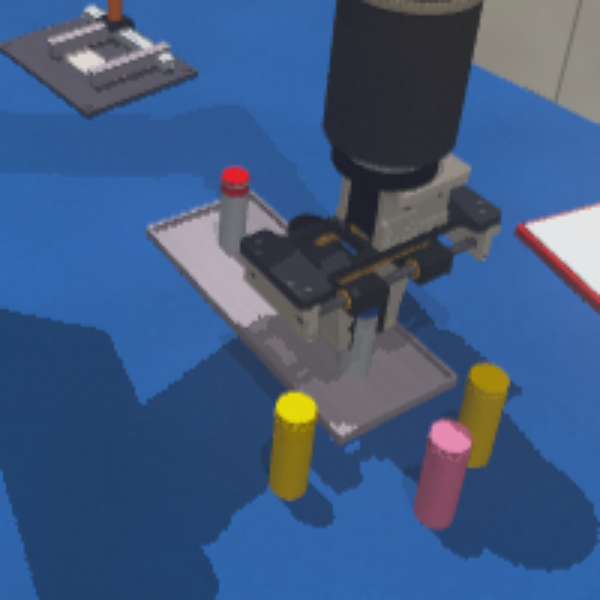

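Call:
step_arm --steps '[[[0, 0, 0], 0], [[0, 0, 0], 0], [[-0.3, 0, 0], 0], [[-0.7, 0, 0], 0], [[-1, 0, 0], 0], [[-1, 0, 0], 0], [[-1, 0, 0], 0], [[-1, 0, 0], 0], [[-1, 0, 0], 0], [[-1, 0, 0], 0], [[-0.5, 0, 0], 0], [[0, 0, 0], 0]]' --grip_force 20

```text
time_s: 9.23
tcp_pos: [0.4537, -0.3502, 0.2102]
eef_rot: [-107.4, 89.8, -24.4]
contact_force: [0.8, -0.3, -1.4]
gripper_width: 0.0284
```

```bash
python3 - <<'E'
from h import *
plan((.5643,.162,.2),-91)
cv2.imwrite("pics/s5.png",cv2.resize(capture("side")[100:350,200:400],None,fx=2.4,fy=2.4))
E
```

```text
t 9.2333 tcp [ 0.4537 -0.3502  0.2102] tool y ang 173.04 x axis [ 0.004 -0.002 -1.   ] w 0.0284 F [ 0.83 -0.3  -1.36] j [-18.1  12.4 -15.6   0.  -61.8  11.1]
shift units(tool) [ 0.487 -2.382 26.094]
world turn -84.04 => tool-x turn units 14.007
```

View pics/s5.png

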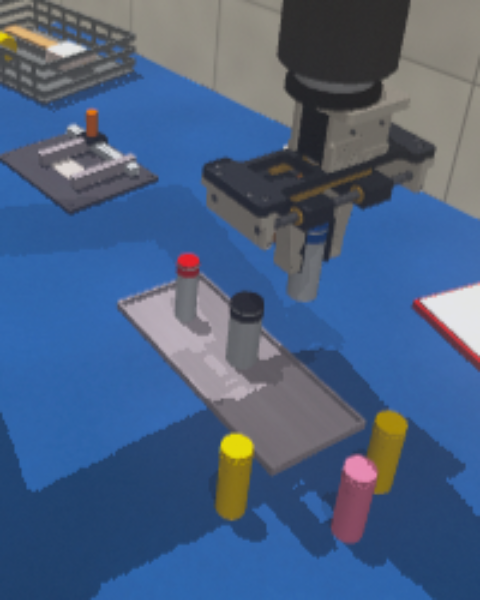

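Call:
step_arm --steps '[[[0, 0, 0.5], 0], [[0, -0.1, 1], 0], [[0, -0.1, 1], 0], [[0, -0.1, 1], 0], [[0, -0.1, 1], 0], [[0, -0.1, 1], 0], [[0, -0.1, 1], 0], [[0, -0.1, 1], 0], [[0, -0.1, 1], 0], [[0, -0.1, 1], 0], [[0, -0.1, 1], 0], [[0, -0.1, 1], 0], [[0, -0.1, 1], 0], [[0, -0.1, 1], 0], [[0, -0.1, 1], 0], [[0, -0.1, 1], 0], [[0, -0.1, 1], 0], [[0, -0.1, 1], 0], [[0, -0.1, 1], 0], [[0, -0.1, 1], 0]]'

```text
time_s: 10.95
tcp_pos: [0.5367, 0.0339, 0.2058]
eef_rot: [111.6, 89.8, -165.4]
contact_force: [1.0, 0.2, -2.6]
gripper_width: 0.028
```

Call:
step_arm --steps '[[[0, -0.1, 1], 0], [[0, -0.1, 1], 0], [[0, -0.1, 1], 0], [[0, -0.1, 1], 0], [[0, 0, 1], 0], [[0, 0, 0.7], 0], [[0, 0, 0.4], 0]]'

```text
time_s: 11.53
tcp_pos: [0.5599, 0.1544, 0.206]
eef_rot: [122.3, 89.9, -154.6]
contact_force: [0.0, 0.5, -1.5]
gripper_width: 0.0279
```

Call:
step_arm --steps '[[[0, 0, 0], 0.5], [[0, 0, 0], 1], [[0, 0, 0], 1], [[0, 0, 0], 1], [[0, 0, 0], 1], [[0, 0, 0], 1], [[0, 0, 0], 1], [[0, 0, 0], 1], [[0, 0, 0], 1], [[0, 0, 0], 1], [[0, 0, 0], 1], [[0, 0, 0], 1], [[0, 0, 0], 1], [[0, 0, 0], 1], [[0, 0, 0], 0.5], [[0, 0, 0], 0], [[0, 0, 0], 0]]'

```text
time_s: 12.95
tcp_pos: [0.5602, 0.1525, 0.207]
eef_rot: [-151.3, 89.9, -152.2]
contact_force: [0.3, -0.1, -1.9]
gripper_width: 0.0281
```

```bash
python3 - <<'E'
from h import *
plan((.5643,.160,.15),89)
m=camera_model("wrist"); im=capture("wrist"); cv2.imwrite("pics/w6.png",im)
for p in [(.6311,.2181,.072),(.5643,.1399,.03),(.5643,.1399,.008)]: print(proj("wrist",p,m))
E
```

```text
t 12.95 tcp [0.5602 0.1525 0.207 ] tool y ang 89.12 x axis [-0.001 -0.    -1.   ] w 0.0281 F [ 0.26 -0.07 -1.95] j [  34.5   13.4  -14.7   -0.   -62.  -125.4]
shift units(tool) [2.852 0.377 0.204]
world turn -0.12 => tool-x turn units 0.021
[320.65694484 255.78201494]
[245.29566312 185.23634097]
[246.03847649 180.98603094]
```

View pics/w6.png

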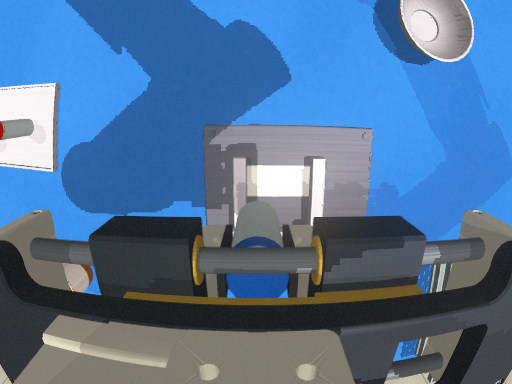

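```bash
python3 - <<'E'
from h import *
im=cv2.imread("pics/w6.png"); cv2.imwrite("pics/w6c.png",cv2.resize(im[115:235,195:385],None,fx=4.2,fy=4.2,interpolation=cv2.INTER_CUBIC))
E
```

```text
(no output)
```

View pics/w6c.png

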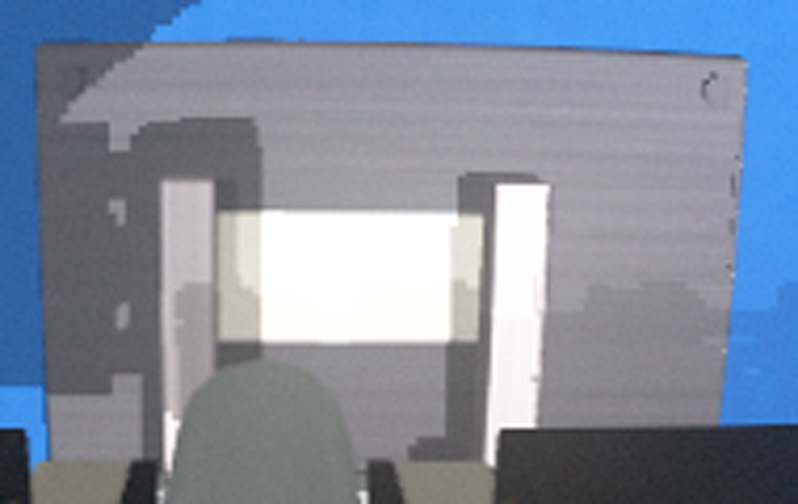

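```bash
python3 - <<'E'
from h import *
m=camera_model("wrist"); np.set_printoptions(precision=4,suppress=True)
f=lambda x,y:((x+.5)/4.2-.5+195,(y+.5)/4.2-.5+115)
for n,q,z in [("patch anvil far",(218,211),.008),("patch anvil near",(218,343),.008),("patch jaw far",(483,212),.008),("anvil end in",(215,180),.03),("anvil end out",(160,180),.03),("jaw end in",(495,184),.03),("jaw end out",(550,184),.03),("jaw in low",(484,460),.03),("anvil in mid",(214,370),.03),("plate cor",(38,45),.008),("plate cor",(745,58),.008)]:
    print(n,onz("wrist",f(*q),z,m))
E
```

```text
patch anvil far [0.5454 0.141  0.008 ]
patch anvil near [0.583  0.1401 0.008 ]
patch jaw far [0.5465 0.2143 0.008 ]
anvil end in [0.5339 0.1413 0.03  ]
anvil end out [0.5336 0.1272 0.03  ]
jaw end in [0.5356 0.2135 0.03  ]
jaw end out [0.5356 0.2282 0.03  ]
jaw in low [0.6113 0.2128 0.03  ]
anvil in mid [0.5844 0.1398 0.03  ]
plate cor [0.4983 0.0929 0.008 ]
plate cor [0.5019 0.2905 0.008 ]
```

Call:
step_arm --steps '[[[0.3, 0.33, 0.2], 0], [[1, 0, 0], 0], [[1, 0, 0], 0], [[1, 0, 0], 0], [[1, 0, 0], 0], [[0.9, 0, 0], 0], [[0.7, 0, 0], 0], [[0.5, 0, 0], 0], [[0.3, 0, 0], 0], [[0.2, 0, 0], 0], [[0, 0, 0], 0], [[0, 0, 0], 0]]'

```text
time_s: 14.0
tcp_pos: [0.5651, 0.1597, 0.07]
eef_rot: [22.5, 90.0, 21.5]
contact_force: [-0.3, -0.1, -1.9]
gripper_width: 0.0284
```

```bash
python3 - <<'E'
from h import *
plan((.5643,.159,.063),89)
cv2.imwrite("pics/s7.png",cv2.resize(capture("side")[80:220,150:330],None,fx=4,fy=4))
m=camera_model("wrist"); cv2.imwrite("pics/w7.png",capture("wrist"))
E
```

```text
t 14.0 tcp [0.5651 0.1597 0.07  ] tool y ang 89.05 x axis [ 0.001  0.    -1.   ] w 0.0284 F [-0.31 -0.08 -1.86] j [  34.9   22.1  -22.8    0.   -45.1 -125.8]
shift units(tool) [ 0.35  -0.034 -0.038]
world turn -0.05 => tool-x turn units 0.008
```

View pics/s7.png

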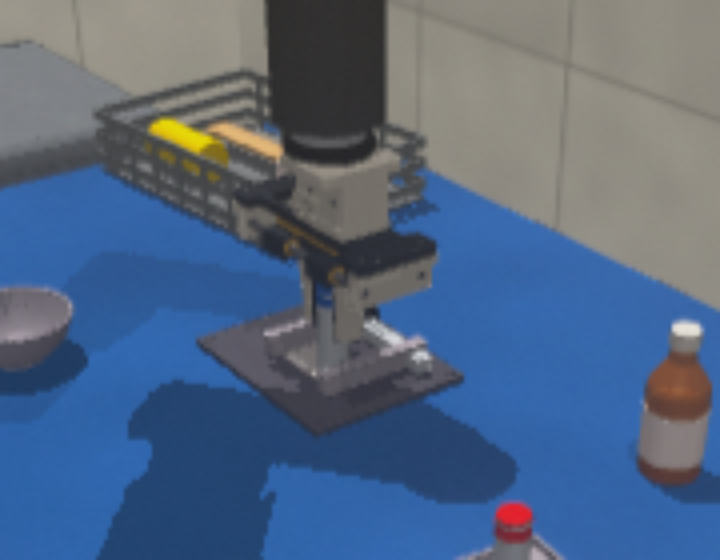

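View pics/w7.png

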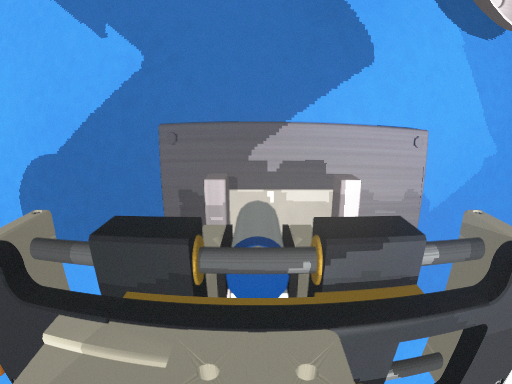

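Tube hangs between the jaws over the patch (wrist view: foot about (257,205), between the anvil at col 222 and the jaw at col 342). Lowering gently.

Call:
step_arm --steps '[[[0.1, -0.03, -0.04], 0], [[0.1, 0, 0], 0], [[0.05, 0, 0], 0], [[0.03, 0, 0], 0], [[0.02, 0, 0], 0], [[0, 0, 0], 0]]'

```text
time_s: 14.6
tcp_pos: [0.5639, 0.1588, 0.0635]
eef_rot: [-133.3, 90.0, -134.3]
contact_force: [0.1, 1.1, -3.0]
gripper_width: 0.028
```

Call:
step_arm --steps '[[[0.02, 0, 0], 0], [[0.02, 0, 0], 0], [[0, 0, 0], 0], [[0, 0, 0], 0]]'

```text
time_s: 14.93
tcp_pos: [0.5639, 0.1588, 0.0627]
eef_rot: [-143.3, 90.0, -144.2]
contact_force: [0.2, 0.6, -2.1]
gripper_width: 0.0279
```

Call:
step_arm --steps '[[[0.02, 0, 0], 0], [[0, 0, 0], 0], [[0, 0, 0], 0]]'

```text
time_s: 15.18
tcp_pos: [0.564, 0.1589, 0.0625]
eef_rot: [18.8, 90.0, 17.8]
contact_force: [-0.3, 1.2, 0.4]
gripper_width: 0.028
```

Call:
step_arm --steps '[[[0.02, 0, 0], 0], [[0, 0, 0], 0], [[0, 0, 0], 0]]'

```text
time_s: 15.43
tcp_pos: [0.564, 0.1589, 0.0625]
eef_rot: [13.8, 90.0, 12.9]
contact_force: [-2.3, -0.7, 6.2]
gripper_width: 0.0284
```

Call:
step_arm --steps '[[[-0.015, 0, 0], 0], [[0, 0, 0], 0]]'

```text
time_s: 15.6
tcp_pos: [0.564, 0.1589, 0.0625]
eef_rot: [19.6, 90.0, 18.6]
contact_force: [-1.6, -0.2, 4.1]
gripper_width: 0.0283
```

Call:
step_arm --steps '[[[0, 0, 0], 0], [[0, 0, 0], 0], [[0, 0, 0], 0], [[0, 0, 0], 0], [[0, 0, 0], 0], [[0, 0, 0], 0], [[0, 0, 0], 0], [[0, 0, 0], 0], [[0, 0, 0], 0], [[0, 0, 0], 0]]' --fingers 0

```text
time_s: 16.43
tcp_pos: [0.5639, 0.1588, 0.0623]
eef_rot: [-74.6, 90.0, -75.5]
contact_force: [0.3, 0.9, 0.2]
gripper_width: 0.086
```

Call:
step_arm --steps '[[[-0.2, 0, 0], 0], [[-0.5, 0, 0], 0], [[-1, 0, 0], 0], [[-1, 0, 0], 0], [[-1, 0, 0], 0], [[-1, 0, 0], 0], [[-0.6, 0, 0], 0], [[-0.2, 0, 0], 0], [[0, 0, 0], 0]]'

```text
time_s: 17.18
tcp_pos: [0.5645, 0.1592, 0.1741]
eef_rot: [32.6, 89.8, 31.7]
contact_force: [0.5, 0.6, 0.6]
gripper_width: 0.0878
```

```bash
python3 - <<'E'
from h import *
plan((.6311,.2181,.15),89)
m=camera_model("wrist"); im=capture("wrist"); cv2.imwrite("pics/w8.png",im)
for p in [(.6311,.2181,.072),(.564,.159,.088)]: print(proj("wrist",p,m))
cv2.imwrite("pics/s8.png",cv2.resize(capture("side")[80:220,150:330],None,fx=4,fy=4))
E
```

```text
t 17.1833 tcp [0.5645 0.1592 0.1741] tool y ang 89.03 x axis [ 0.003  0.002 -1.   ] w 0.0878 F [0.48 0.63 0.6 ] j [  34.8   15.4  -16.6    0.   -57.8 -125.8]
shift units(tool) [1.22  3.    3.279]
world turn -0.03 => tool-x turn units 0.005
[320.6429204  266.91273796]
[256.09874516 204.78253622]
```

View pics/w8.png

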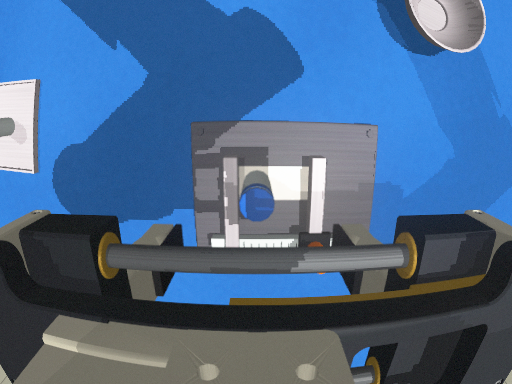

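View pics/s8.png

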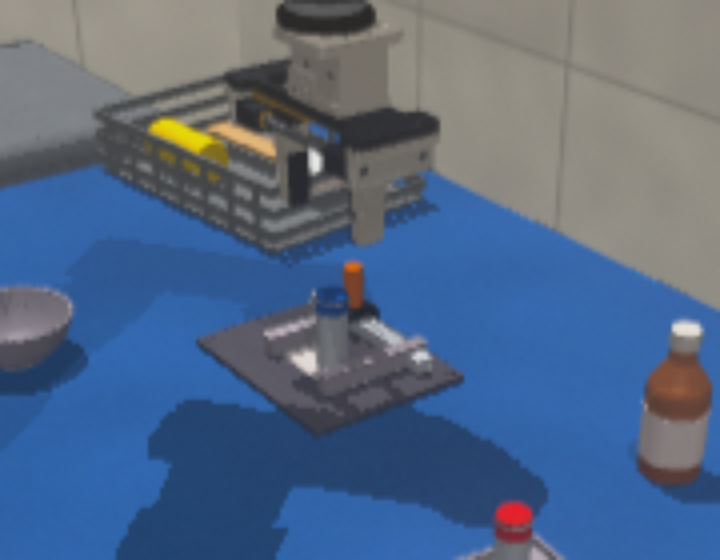

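```bash
python3 - <<'E'
from h import *
f=lambda x,y,k,x0,y0:((x+.5)/k-.5+x0,(y+.5)/k-.5+y0)
print(two("top",f(201,88,8,140,145),"side",f(387,53,8,190,140)))
E
```

```text
(array([0.63120032, 0.21884911, 0.07002661]), np.float64(0.0007673155375518581))
```

Call:
step_arm --steps '[[[0, 0.5, 0.5], 0], [[0, 1, 1], 0], [[0, 1, 1], 0], [[0, 0.5, 0.6], 0], [[0, 0, 0.2], 0], [[0, 0, 0], 0], [[0, 0, 0], 0], [[0, 0, 0], 0]]' --fingers 0.55 --grip_force 3

```text
time_s: 17.95
tcp_pos: [0.63, 0.217, 0.1717]
eef_rot: [-152.0, 89.9, -153.0]
contact_force: [-0.4, 0.3, 0.1]
gripper_width: 0.0418
```

```bash
python3 - <<'E'
from h import *
plan((.6311,.2185,.057),89)
m=camera_model("wrist"); im=capture("wrist"); cv2.imwrite("pics/w9.png",im)
for p in [(.6311,.2185,.072),(.564,.159,.088)]: print(proj("wrist",p,m))
E
```

```text
t 17.95 tcp [0.63   0.217  0.1717] tool y ang 89.0 x axis [-0.001 -0.001 -1.   ] w 0.0418 F [-0.41  0.33  0.1 ] j [  35.7   22.7   -6.    -0.   -61.3 -126.7]
shift units(tool) [5.733 0.082 0.06 ]
world turn -0.0 => tool-x turn units 0.0
[258.4994726  202.21234305]
[178.927368   124.62279234]
```

View pics/w9.png

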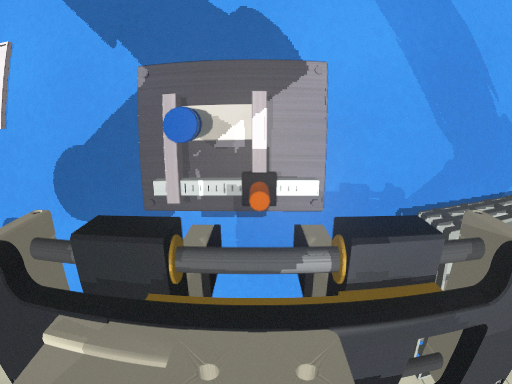

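Call:
step_arm --steps '[[[0.5, 0.08, 0.06], 0], [[1, 0, 0], 0], [[1, 0, 0], 0], [[1, 0, 0], 0], [[0.8, 0, 0], 0], [[0.6, 0, 0], 0], [[0.4, 0, 0], 0], [[0.3, 0, 0], 0], [[0.1, 0, 0], 0], [[0, 0, 0], 0], [[0, 0, 0], 0]]'

```text
time_s: 18.92
tcp_pos: [0.6325, 0.2195, 0.059]
eef_rot: [28.5, 89.9, 27.5]
contact_force: [0.3, 0.1, 0.2]
gripper_width: 0.0397
```

```bash
python3 - <<'E'
from h import *
plan((.6311,.20,.057),89)
cv2.imwrite("pics/s10.png",cv2.resize(capture("side")[80:220,150:330],None,fx=4,fy=4))
cv2.imwrite("pics/w10.png",capture("wrist"))
E
```

```text
t 18.9167 tcp [0.6325 0.2195 0.059 ] tool y ang 89.03 x axis [ 0.001  0.001 -1.   ] w 0.0397 F [0.32 0.07 0.21] j [  35.8   29.1  -12.2    0.   -48.6 -126.8]
shift units(tool) [ 0.099 -0.978 -0.056]
world turn -0.03 => tool-x turn units 0.006
```

View pics/s10.png

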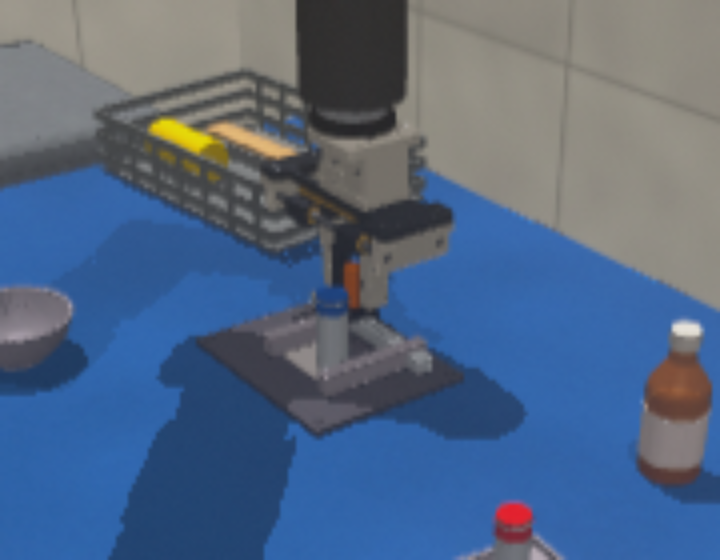

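View pics/w10.png

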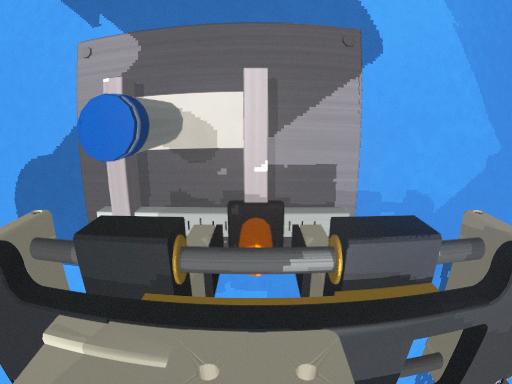

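Call:
step_arm --steps '[[[0, -0.15, 0], 0], [[0, -0.15, 0], 0], [[0, -0.15, 0], 0], [[0, -0.15, 0], 0], [[0, -0.15, 0], 0], [[0, -0.15, 0], 0], [[0, -0.2, 0], 0], [[0, -0.2, 0], 0], [[0, -0.2, 0], 0], [[0, -0.2, 0], 0], [[0, -0.15, 0], 0], [[0, -0.1, 0], 0], [[0, -0.1, 0], 0], [[0, 0, 0], 0], [[0, 0, 0], 0]]'

```text
time_s: 20.27
tcp_pos: [0.6313, 0.1778, 0.058]
eef_rot: [-126.8, 90.0, -127.8]
contact_force: [-0.0, 0.9, 0.1]
gripper_width: 0.0393
```

```bash
python3 - <<'E'
from h import *
plan((.6311,.165,.058),89)
cv2.imwrite("pics/w11.png",capture("wrist"))
E
```

```text
t 20.2667 tcp [0.6313 0.1778 0.058 ] tool y ang 89.01 x axis [-0.    -0.001 -1.   ] w 0.0393 F [-0.03  0.92  0.14] j [  32.7   28.2  -14.1    0.   -47.8 -123.7]
shift units(tool) [ 0.002 -0.639  0.   ]
world turn -0.01 => tool-x turn units 0.002
```

View pics/w11.png

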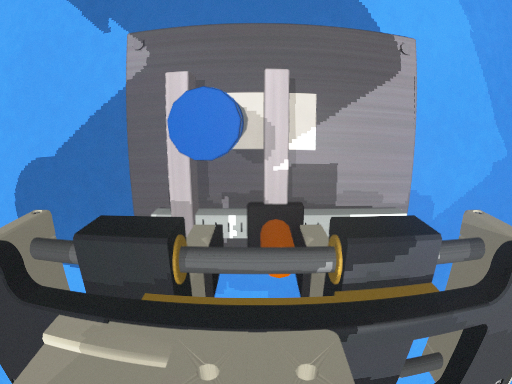

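Call:
step_arm --steps '[[[0, -0.05, 0], 0], [[0, -0.05, 0], 0], [[0, -0.05, 0], 0], [[0, -0.05, 0], 0], [[0, -0.05, 0], 0], [[0, -0.05, 0], 0], [[0, -0.05, 0], 0], [[0, -0.05, 0], 0], [[0, -0.05, 0], 0], [[0, -0.05, 0], 0]]'

```text
time_s: 21.15
tcp_pos: [0.6311, 0.1682, 0.0582]
eef_rot: [-164.4, 90.0, -165.3]
contact_force: [-0.6, 3.0, -2.0]
gripper_width: 0.0394
```

```bash
python3 - <<'E'
from h import *
plan((.6311,.164,.058),89)
cv2.imwrite("pics/w12.png",capture("wrist"))
E
```

```text
t 21.15 tcp [0.6311 0.1682 0.0582] tool y ang 89.02 x axis [-0. -0. -1.] w 0.0394 F [-0.56  3.05 -2.01] j [  32.    28.   -14.4   -0.   -47.6 -123. ]
shift units(tool) [ 0.01  -0.208  0.002]
world turn -0.02 => tool-x turn units 0.004
```

View pics/w12.png

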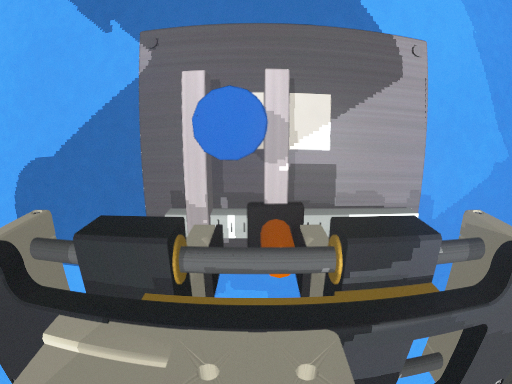

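Call:
step_arm --steps '[[[0, -0.025, 0], 0], [[0, -0.025, 0], 0], [[0, -0.025, 0], 0], [[0, -0.025, 0], 0]]'

```text
time_s: 21.53
tcp_pos: [0.6311, 0.1664, 0.0582]
eef_rot: [129.2, 90.0, 128.2]
contact_force: [-1.5, 3.7, -2.3]
gripper_width: 0.0394
```

Call:
step_arm --steps '[[[0, -0.015, 0], 0], [[0, -0.015, 0], 0]]'

```text
time_s: 21.7
tcp_pos: [0.6311, 0.1657, 0.0582]
eef_rot: [-176.6, 90.0, -177.5]
contact_force: [-1.5, 4.5, -2.6]
gripper_width: 0.0391
```

Call:
step_arm --steps '[[[0, 0, 0], 0], [[0, 0, 0], 0]]'

```text
time_s: 21.87
tcp_pos: [0.6311, 0.1657, 0.0583]
eef_rot: [-156.3, 90.0, -157.3]
contact_force: [-1.6, 4.0, -2.1]
gripper_width: 0.0394
```

```bash
python3 - <<'E'
from h import *
plan((.6311,.164,.058),89)
im=capture("wrist");cv2.imwrite("pics/w13.png",cv2.resize(im[55:235,160:350],None,fx=3.3,fy=3.3,interpolation=cv2.INTER_CUBIC))
s=capture("side");cv2.imwrite("pics/s13.png",cv2.resize(s[135:195,195:275],None,fx=8,fy=8,interpolation=cv2.INTER_CUBIC))
for k in range(2): capture("wrist"); print(get_state()["contact_force"])
E
```

```text
t 21.8667 tcp [0.6311 0.1657 0.0583] tool y ang 89.03 x axis [-0. -0. -1.] w 0.0394 F [-1.56  4.02 -2.12] j [  31.8   27.9  -14.5   -0.   -47.5 -122.8]
shift units(tool) [ 0.013 -0.085 -0.001]
world turn -0.03 => tool-x turn units 0.005
[-2.01549839  3.31002403 -1.87062059]
[-1.46481446  2.65848541 -1.7407495 ]
```

View pics/w13.png

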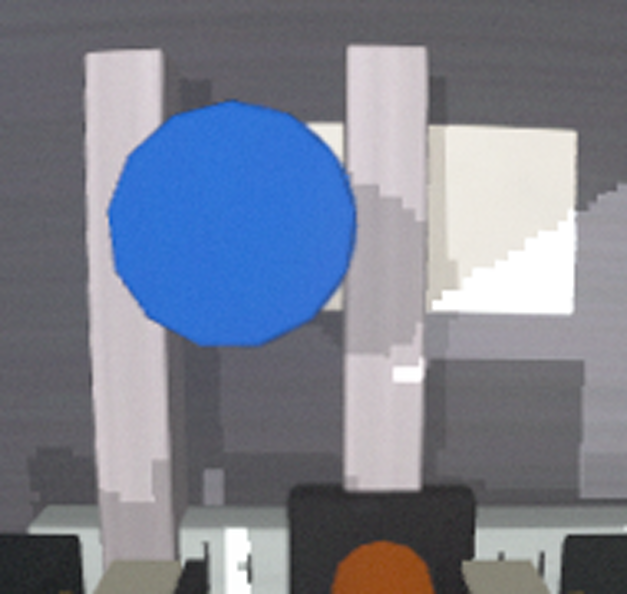

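View pics/s13.png

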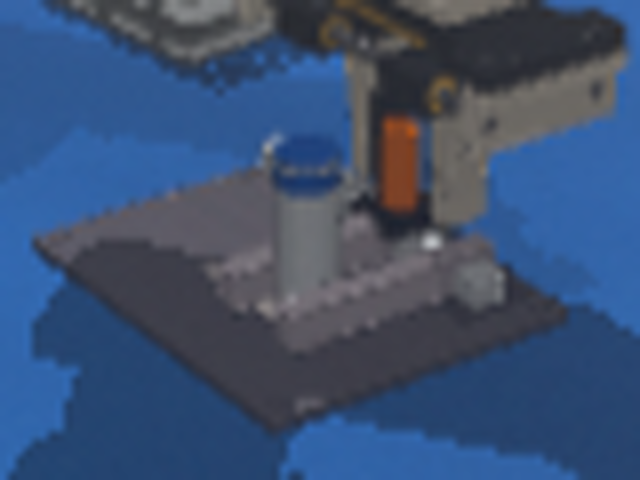

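```bash
cat > gap.py <<'E'
from h import *
def f(x,y,k=3.3,x0=160,y0=55): return ((x+.5)/k-.5+x0,(y+.5)/k-.5+y0)
E
python3 - <<'E'
from gap import *
m=camera_model("wrist"); np.set_printoptions(precision=4,suppress=True)
for n,q,z in [("anv in top",(163,50),.03),("anv in 440",(171,440),.03),("jaw in top",(347,46),.03),("jaw in 440",(345,440),.03),("jaw out",(427,46),.03),("anv out",(86,52),.03),("plug L",(109,222),.088),("plug R",(355,222),.088),("plug T",(232,100),.088),("plug B",(232,346),.088),("knob",(383,580),.072)]:
    print(n,onz("wrist",f(*q),z,m))
E
```

```text
anv in top [0.5339 0.141  0.03  ]
anv in 440 [0.6023 0.1399 0.03  ]
jaw in top [0.5344 0.1722 0.03  ]
jaw in 440 [0.6028 0.1708 0.03  ]
jaw out [0.5344 0.1857 0.03  ]
anv out [0.5333 0.1275 0.03  ]
plug L [0.5629 0.1434 0.088 ]
plug R [0.5639 0.1711 0.088 ]
plug T [0.5498 0.1577 0.088 ]
plug B [0.5776 0.157  0.088 ]
knob [0.6126 0.175  0.072 ]
```

Call:
step_arm --steps '[[[0, -0.02, 0], 0], [[0, -0.02, 0], 0], [[0, -0.02, 0], 0], [[0, -0.02, 0], 0]]'

```text
time_s: 22.4
tcp_pos: [0.6311, 0.1641, 0.0582]
eef_rot: [-171.6, 90.0, -172.6]
contact_force: [-2.2, 4.4, -2.3]
gripper_width: 0.0395
```

Call:
step_arm --steps '[[[0, -0.01, 0], 0], [[0, -0.01, 0], 0]]'

```text
time_s: 22.57
tcp_pos: [0.6311, 0.1636, 0.0582]
eef_rot: [-150.8, 90.0, -151.8]
contact_force: [-2.3, 2.9, -2.9]
gripper_width: 0.0398
```

Call:
step_arm --steps '[[[0, -0.01, 0], 0], [[0, -0.01, 0], 0]]'

```text
time_s: 22.73
tcp_pos: [0.6311, 0.1633, 0.0583]
eef_rot: [169.0, 90.0, 168.1]
contact_force: [-2.3, 4.4, -1.1]
gripper_width: 0.0395
```

Call:
step_arm --steps '[[[0, -0.01, 0], 0], [[0, 0, 0], 0]]'

```text
time_s: 22.9
tcp_pos: [0.6311, 0.1631, 0.0582]
eef_rot: [129.4, 90.0, 128.4]
contact_force: [-1.8, 4.8, -1.8]
gripper_width: 0.0394
```

```bash
python3 - <<'E'
from h import *
plan((.6311,.164,.058),89)
im=capture("wrist");cv2.imwrite("pics/w14.png",cv2.resize(im[55:235,160:350],None,fx=3.3,fy=3.3,interpolation=cv2.INTER_CUBIC))
E
```

```text
t 22.9 tcp [0.6311 0.1631 0.0582] tool y ang 89.03 x axis [-0.  0. -1.] w 0.0394 F [-1.8   4.83 -1.79] j [  31.6   27.9  -14.6   -0.   -47.5 -122.6]
shift units(tool) [ 0.012  0.044 -0.002]
world turn -0.03 => tool-x turn units 0.004
```

View pics/w14.png

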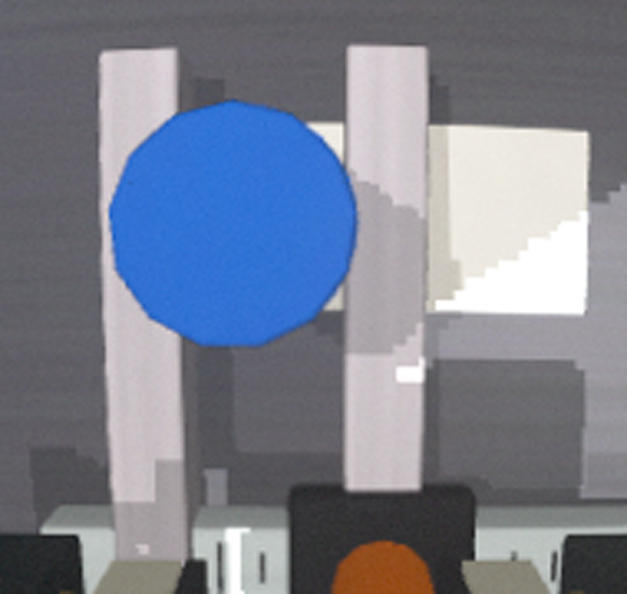

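Call:
step_arm --steps '[[[0, -0.01, 0], 0], [[0, 0, 0], 0]]'

```text
time_s: 23.12
tcp_pos: [0.6311, 0.163, 0.0582]
eef_rot: [111.4, 90.0, 110.4]
contact_force: [-3.2, 4.4, -2.6]
gripper_width: 0.0391
```

Call:
step_arm --steps '[[[0, 0, 0], 0]]'

```text
time_s: 23.2
tcp_pos: [0.6311, 0.1631, 0.0582]
eef_rot: [82.7, 90.0, 81.8]
contact_force: [-1.6, 4.3, -3.1]
gripper_width: 0.0396
```

Call:
step_arm --steps '[[[0, 0, 0], 0]]'

```text
time_s: 23.28
tcp_pos: [0.6311, 0.1631, 0.0582]
eef_rot: [104.4, 90.0, 103.4]
contact_force: [-3.1, 5.5, -2.3]
gripper_width: 0.0394
```

Call:
step_arm --steps '[[[0, -0.01, 0], 0], [[0, 0, 0], 0]]'

```text
time_s: 23.45
tcp_pos: [0.6311, 0.163, 0.0582]
eef_rot: [83.3, 90.0, 82.4]
contact_force: [-2.0, 4.7, -2.4]
gripper_width: 0.0398
```

Call:
step_arm --steps '[[[0, 0, 0], 0]]'

```text
time_s: 23.53
tcp_pos: [0.6311, 0.163, 0.0582]
eef_rot: [79.1, 90.0, 78.1]
contact_force: [-1.1, 5.0, -2.1]
gripper_width: 0.0394
```

Call:
step_arm --steps '[[[0, 0, 0], 0]]'

```text
time_s: 23.62
tcp_pos: [0.6312, 0.163, 0.0583]
eef_rot: [69.4, 90.0, 68.4]
contact_force: [-2.7, 5.5, -1.3]
gripper_width: 0.0397
```

```bash
python3 - <<'E'
from h import *
plan((.6311,.164,.058),89)
im=capture("wrist");cv2.imwrite("pics/w15.png",cv2.resize(im[55:235,160:350],None,fx=3.3,fy=3.3,interpolation=cv2.INTER_CUBIC))
print(get_state()["contact_force"])
E
```

```text
t 23.6167 tcp [0.6312 0.163  0.0583] tool y ang 89.03 x axis [ 0.  0. -1.] w 0.0397 F [-2.67  5.54 -1.31] j [  31.6   27.9  -14.6   -0.   -47.5 -122.5]
shift units(tool) [ 0.014  0.05  -0.003]
world turn -0.03 => tool-x turn units 0.006
[-2.10436669  5.42464298 -1.71709597]
```

View pics/w15.png

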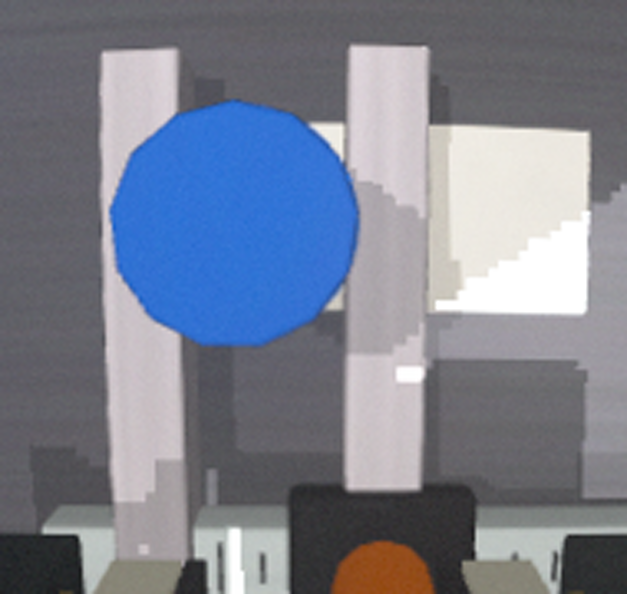

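Call:
step_arm --steps '[[[0, -0.005, 0], 0], [[0, 0, 0], 0]]'

```text
time_s: 23.83
tcp_pos: [0.6311, 0.163, 0.0582]
eef_rot: [74.3, 90.0, 73.4]
contact_force: [-1.5, 5.5, -2.5]
gripper_width: 0.0394
```

Call:
step_arm --steps '[[[0, 0, 0], 0]]'

```text
time_s: 23.92
tcp_pos: [0.6311, 0.163, 0.0582]
eef_rot: [77.0, 90.0, 76.0]
contact_force: [-2.8, 5.2, -2.0]
gripper_width: 0.0396
```

Call:
step_arm --steps '[[[0, 0, 0], 0]]'

```text
time_s: 24.0
tcp_pos: [0.6311, 0.163, 0.0583]
eef_rot: [72.3, 90.0, 71.4]
contact_force: [-1.7, 4.7, -1.4]
gripper_width: 0.0394
```

Call:
step_arm --steps '[[[0, 0.05, 0], 0], [[0, 0.1, 0], 0], [[0, 0.15, 0], 0], [[0, 0.15, 0], 0], [[0, 0.05, 0], 0], [[0, 0, 0], 0], [[0, 0, 0], 0]]'

```text
time_s: 24.58
tcp_pos: [0.6313, 0.1727, 0.0583]
eef_rot: [-65.8, 90.0, -66.8]
contact_force: [0.1, 0.1, 0.3]
gripper_width: 0.0396
```

```bash
python3 - <<'E'
from h import *
plan((.6311,.164,.058),89)
im=capture("wrist");cv2.imwrite("pics/w16.png",cv2.resize(im[55:285,140:350],None,fx=2.6,fy=2.6,interpolation=cv2.INTER_CUBIC))
E
```

```text
t 24.5833 tcp [0.6313 0.1727 0.0583] tool y ang 89.04 x axis [ 0. -0. -1.] w 0.0396 F [0.12 0.1  0.26] j [  32.3   28.1  -14.3    0.   -47.7 -123.3]
shift units(tool) [ 0.014 -0.433 -0.005]
world turn -0.04 => tool-x turn units 0.006
```

View pics/w16.png

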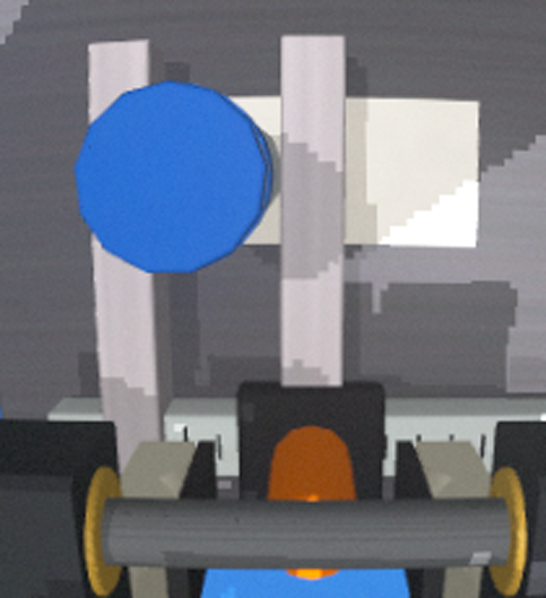

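Call:
step_arm --steps '[[[-0.3, 0, 0], 0], [[-0.7, 0, 0], 0], [[-1, 0, 0], 0], [[-1, 0, 0], 0], [[-1, 0, 0], 0], [[-1, 0, 0], 0], [[-1, 0, 0], 0], [[-1, 0, 0], 0], [[-0.5, 0, 0], 0], [[0, -0.5, 0], 0], [[0, -0.3, 0], 0], [[0, 0, 0], 0], [[0, 0, 0], 0]]'

```text
time_s: 25.72
tcp_pos: [0.6304, 0.1557, 0.2069]
eef_rot: [-156.8, 89.9, -157.8]
contact_force: [-0.3, 0.5, 0.0]
gripper_width: 0.0395
```

```bash
python3 - <<'E'
from h import *
plan((.6311,.164,.058),89)
m=camera_model("wrist");np.save("m17.npy",m,allow_pickle=True)
im=capture("wrist");cv2.imwrite("pics/w17f.png",im);cv2.imwrite("pics/w17.png",cv2.resize(im[90:240,180:330],None,fx=4,fy=4,interpolation=cv2.INTER_CUBIC))
s=capture("side");cv2.imwrite("pics/s17.png",cv2.resize(s[135:195,195:275],None,fx=8,fy=8,interpolation=cv2.INTER_CUBIC))
E
```

```text
t 25.7167 tcp [0.6304 0.1557 0.2069] tool y ang 88.96 x axis [-0.002 -0.001 -1.   ] w 0.0395 F [-0.33  0.53  0.05] j [  31.    19.7   -5.8   -0.   -64.7 -122.1]
shift units(tool) [7.445 0.423 0.041]
world turn 0.04 => tool-x turn units -0.006
```

View pics/w17.png

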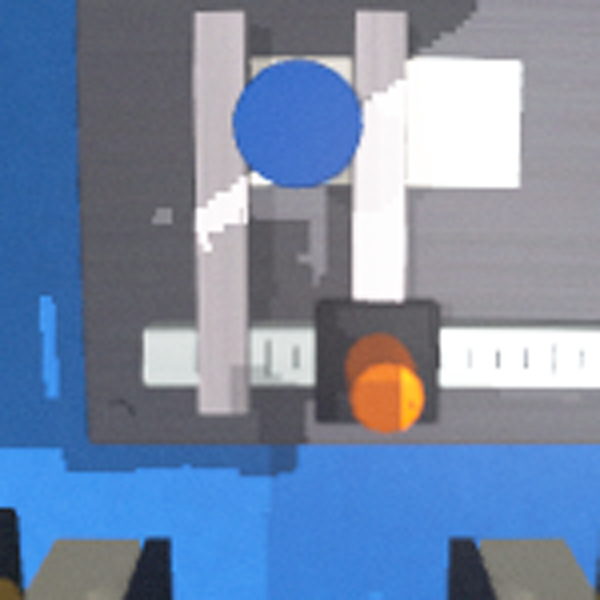

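View pics/s17.png

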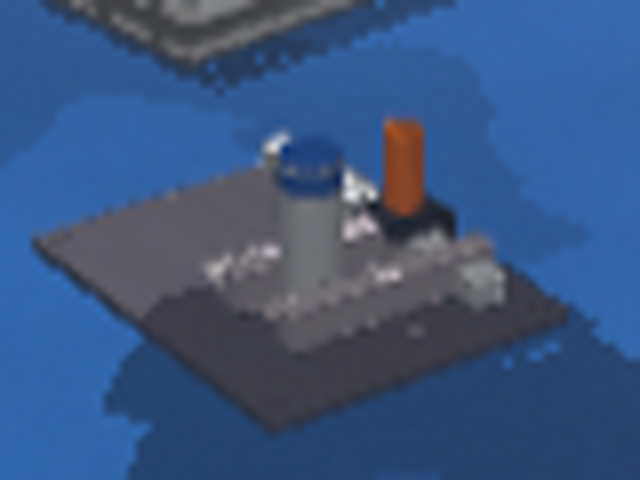

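```bash
python3 - <<'E'
from gap import *
m=np.load("m17.npy",allow_pickle=True).item(); np.set_printoptions(precision=4,suppress=True)
g=lambda x,y:f(x,y,4,180,90)
for n,q,z in [("anv in top",(245,20),.03),("anv in 290",(247.5,290),.03),("jaw in top",(357,20),.03),("jaw in 290",(353,290),.03),("jaw out top",(408,20),.03),("jaw out 290",(404.5,290),.03),("anv out top",(194,20),.03),("plug L",(233,123),.088),("plug R",(363,123),.088),("plug T",(298,58),.088),("plug B",(298,188),.088)]:
    print(n,onz("wrist",g(*q),z,m))
E
```

```text
anv in top [0.5363 0.1407 0.03  ]
anv in 290 [0.6087 0.1396 0.03  ]
jaw in top [0.5369 0.1701 0.03  ]
jaw in 290 [0.6093 0.168  0.03  ]
jaw out top [0.537  0.1835 0.03  ]
jaw out 290 [0.6095 0.1819 0.03  ]
anv out top [0.5358 0.1273 0.03  ]
plug L [0.5634 0.1407 0.088 ]
plug R [0.564  0.1688 0.088 ]
plug T [0.5496 0.155  0.088 ]
plug B [0.5779 0.1545 0.088 ]
```

```bash
cat > edge.py <<'E'
from h import *
def run(im,m,edges,z=.03):
    g=cv2.GaussianBlur(cv2.cvtColor(im,cv2.COLOR_BGR2GRAY),(0,0),.7).astype(float); gx=np.abs(np.gradient(g,axis=1))
    for n,(c0,r0,c1,r1,rows) in edges.items():
        P=[]
        for r in rows:
            c=c0+(c1-c0)*(r-r0)/(r1-r0); a=int(round(c)); w=slice(a-2,a+3); v=gx[r,w]**2; cc=(v*np.arange(a-2,a+3)).sum()/v.sum()
            P.append(onz("wrist",(cc,r),z,m)[:2])
        P=np.array(P); k,b=np.polyfit(P[:,0],P[:,1],1); res=P[:,1]-(k*P[:,0]+b)
        print(n,"slope deg",np.degrees(np.arctan(k)).round(2),"y@.564",(k*.564+b).round(5),"rms",res.std().round(5),len(rows))
E
python3 - <<'E'
from edge import *
m=np.load("m17.npy",allow_pickle=True).item(); im=cv2.imread("pics/w17f.png")
q=lambda x,y:((x+.5)/4-.5+180,(y+.5)/4-.5+90)
R=[*range(95,104),*range(139,162)]
E={}
for n,a,b,rows in [("anv out",(194,20),(198,380),range(95,180)),("anv in",(245,20),(247.5,290),[*range(95,104),*range(140,162)]),("jaw in",(357,20),(353,290),[*range(95,104),*range(130,162)]),("jaw out",(408,20),(404.5,290),range(95,162))]:
    E[n]=(*q(*a),*q(*b),rows)
run(im,m,E)
E
```

```text
anv out slope deg -1.28 y@.564 0.12666 rms 0.0003 85
anv in slope deg -0.93 y@.564 0.14013 rms 0.00013 31
jaw in slope deg -1.66 y@.564 0.16892 rms 0.00013 41
jaw out slope deg -0.88 y@.564 0.18261 rms 0.00048 67
```

Call:
step_arm --steps '[[[0, 0.5, 0.04], 0], [[0.3, 0.35, 0], 0], [[1, 0, 0], 0], [[1, 0, 0], 0], [[1, 0, 0], 0], [[1, 0, 0], 0], [[1, 0, 0], 0], [[0.9, 0, 0], 0], [[0.6, 0, 0], 0], [[0.4, 0, 0], 0], [[0.2, 0, 0], 0], [[0, 0, 0], 0], [[0, 0, 0], 0]]'

```text
time_s: 26.9
tcp_pos: [0.6326, 0.1739, 0.0608]
eef_rot: [16.2, 90.0, 15.2]
contact_force: [0.6, 0.2, -0.5]
gripper_width: 0.0397
```

```bash
python3 - <<'E'
from h import *
plan((.6311,.164,.058),89)
im=capture("wrist");cv2.imwrite("pics/w18.png",cv2.resize(im[55:285,140:350],None,fx=2.6,fy=2.6,interpolation=cv2.INTER_CUBIC))
E
```

```text
t 26.9 tcp [0.6326 0.1739 0.0608] tool y ang 89.04 x axis [ 0.001  0.    -1.   ] w 0.0397 F [ 0.56  0.16 -0.45] j [  32.4   28.   -14.     0.   -48.  -123.3]
shift units(tool) [ 0.142 -0.497 -0.066]
world turn -0.04 => tool-x turn units 0.007
```

View pics/w18.png

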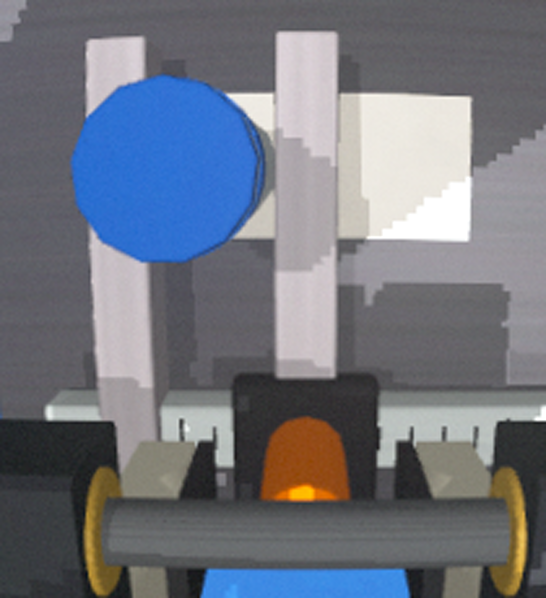

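Call:
step_arm --steps '[[[0.1, -0.1, -0.06], 0], [[0, -0.1, 0], 0], [[0, -0.1, 0], 0], [[0, -0.08, 0], 0], [[0, -0.05, 0], 0], [[0, -0.02, 0], 0], [[0, 0, 0], 0]]'

```text
time_s: 27.53
tcp_pos: [0.6308, 0.1645, 0.0584]
eef_rot: [36.1, 90.0, 35.2]
contact_force: [-0.1, 0.2, 0.3]
gripper_width: 0.0394
```

Call:
step_arm --steps '[[[0, -0.02, 0], 0], [[0, 0, 0], 0]]'

```text
time_s: 27.7
tcp_pos: [0.6308, 0.1642, 0.0582]
eef_rot: [-169.2, 90.0, -170.1]
contact_force: [-0.1, 0.1, 0.3]
gripper_width: 0.0395
```

Call:
step_arm --steps '[[[0, -0.015, 0], 0], [[0, 0, 0], 0]]'

```text
time_s: 27.87
tcp_pos: [0.6308, 0.1639, 0.0582]
eef_rot: [-177.5, 90.0, -178.5]
contact_force: [-0.1, -0.2, 0.1]
gripper_width: 0.0393
```

Call:
step_arm --steps '[[[0, -0.015, 0], 0], [[0, 0, 0], 0]]'

```text
time_s: 28.03
tcp_pos: [0.6307, 0.1636, 0.0582]
eef_rot: [177.5, 90.0, 176.6]
contact_force: [0.6, 0.8, 0.5]
gripper_width: 0.0395
```

Call:
step_arm --steps '[[[0, -0.015, 0], 0], [[0, 0, 0], 0]]'

```text
time_s: 28.2
tcp_pos: [0.6307, 0.1633, 0.0582]
eef_rot: [-151.9, 90.0, -152.9]
contact_force: [0.1, 0.4, 0.3]
gripper_width: 0.0393
```

Call:
step_arm --steps '[[[0, -0.01, 0], 0], [[0, 0, 0], 0]]'

```text
time_s: 28.37
tcp_pos: [0.6308, 0.1632, 0.0582]
eef_rot: [63.3, 90.0, 62.3]
contact_force: [0.0, 1.0, -0.0]
gripper_width: 0.0393
```

Call:
step_arm --steps '[[[0, -0.01, 0], 0], [[0, 0, 0], 0]]'

```text
time_s: 28.53
tcp_pos: [0.6308, 0.1631, 0.0583]
eef_rot: [67.5, 90.0, 66.5]
contact_force: [-0.6, 1.8, 0.1]
gripper_width: 0.0395
```

Call:
step_arm --steps '[[[0, -0.01, 0], 0], [[0, 0, 0], 0]]'

```text
time_s: 28.7
tcp_pos: [0.6308, 0.1631, 0.0583]
eef_rot: [60.2, 90.0, 59.2]
contact_force: [-0.7, 3.0, -1.1]
gripper_width: 0.0397
```

Call:
step_arm --steps '[[[0, -0.01, 0], 0], [[0, 0, 0], 0]]'

```text
time_s: 28.87
tcp_pos: [0.6308, 0.163, 0.0582]
eef_rot: [67.2, 90.0, 66.2]
contact_force: [-1.2, 4.2, -0.8]
gripper_width: 0.0396
```

Call:
step_arm --steps '[[[0, -0.01, 0], 0], [[0, 0, 0], 0]]'

```text
time_s: 29.03
tcp_pos: [0.6308, 0.1629, 0.0583]
eef_rot: [66.7, 90.0, 65.7]
contact_force: [-0.8, 6.4, -0.9]
gripper_width: 0.0395
```

Call:
step_arm --steps '[[[0, 0.05, 0], 0], [[0, 0.1, 0], 0], [[0, 0.15, 0], 0], [[0, 0.15, 0], 0], [[0, 0.05, 0], 0], [[0, 0, 0], 0], [[0, 0, 0], 0]]'

```text
time_s: 29.62
tcp_pos: [0.6309, 0.1723, 0.0582]
eef_rot: [-128.8, 90.0, -129.8]
contact_force: [-0.2, -0.5, -0.0]
gripper_width: 0.0394
```

Call:
step_arm --steps '[[[-0.3, 0, 0], 0], [[-0.7, 0, 0], 0], [[-1, 0, 0], 0], [[-1, 0, 0], 0], [[-1, 0, 0], 0], [[-1, 0, 0], 0], [[-1, 0, 0], 0], [[-1, 0, 0], 0], [[-0.5, 0, 0], 0], [[0, -0.5, 0], 0], [[0, -0.3, 0], 0], [[0, 0, 0], 0], [[0, 0, 0], 0]]'

```text
time_s: 30.7
tcp_pos: [0.63, 0.1554, 0.2069]
eef_rot: [-156.3, 89.9, -157.3]
contact_force: [-1.2, -0.4, -0.6]
gripper_width: 0.0394
```

```bash
python3 - <<'E'
from h import *
plan((.6311,.164,.058),89)
im=capture("wrist");cv2.imwrite("pics/w19.png",cv2.resize(im[90:240,180:330],None,fx=4,fy=4,interpolation=cv2.INTER_CUBIC))
s=capture("side");cv2.imwrite("pics/s19.png",s)
E
```

```text
t 30.7 tcp [0.63   0.1554 0.2069] tool y ang 88.96 x axis [-0.002 -0.001 -1.   ] w 0.0394 F [-1.17 -0.41 -0.58] j [  31.    19.6   -5.8   -0.   -64.7 -122.1]
shift units(tool) [7.445 0.439 0.061]
world turn 0.04 => tool-x turn units -0.006
```

View pics/w19.png

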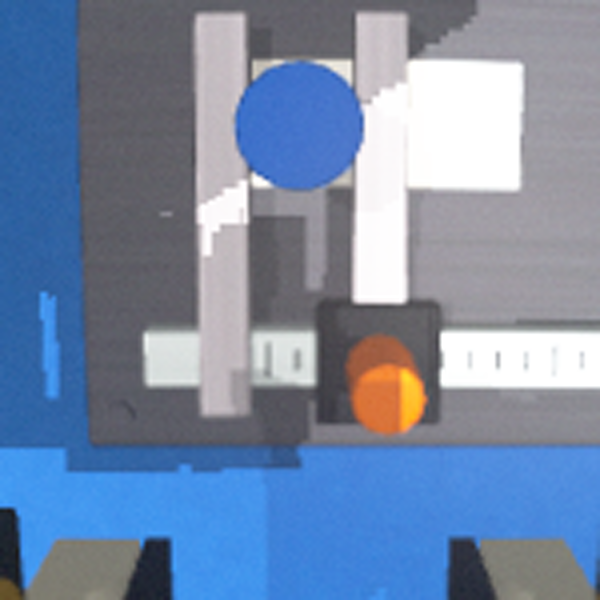

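View pics/s19.png

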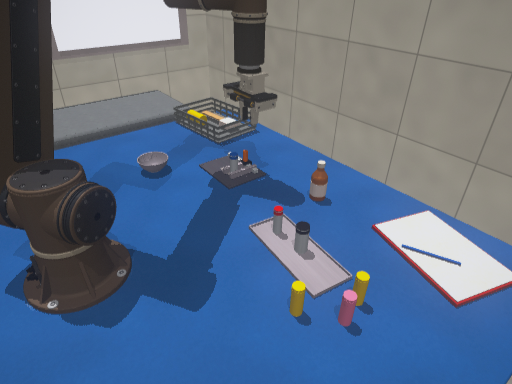

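The tube (plug at about (298,125) in the wrist crop) is standing between both jaws on the patch. In the side view the red and black tubes, bottle and bowl are where they were, and the gripper is clear. I'm handing the job in.

```bash
python3 -c "
from plant import *
print(close_job())"
```

```text
the job is handed in; nothing more can be done
None
```

I took the blue-plugged tube out of the tray, stood it upright on the caliper's white patch and let go. I then slid the jaw onto it by pushing the orange knob, and handed the job in at about 31 s.

- **Nip:** I pushed until the force rose to about 5 N while the finger stopped advancing. To confirm the contact I pushed again: the force climbed to 6.4 N with the jaw staying within 0.2 mm. Since drag accounts for about 2.5 N, the press on the tube was at most about 4 N. I then backed the fingers off and lifted clear; the last force reading (about 1.4 N) came just after that move.
- **Size:** The gripper read the tube at about 28.2 mm.
- **Disagreements:** The jaw gap measured from the wrist camera was about 28.8 mm, 0.6 mm more than the tube. That is within camera error, so I relied on the force check rather than the picture for "no gap". The sliding jaw's two edges gave tilts of -1.66° and -0.88°, with the fixed jaw between -0.93° and -1.28°. I saw no clear tilt, but the picture can't settle fractions of a degree.
- **Surroundings:** The last side view showed the red and black tubes, bottle and bowl undisturbed.

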